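# Feed one spacer and push it to its capacitor

## Robot

A 6-joint arm with a two-finger parallel gripper is mounted at the origin on the work surface. World frame = base frame: x ahead of the robot, y to its left, z up, the work surface at z = 0. Lengths are in m, angles in rad, forces in N, time in s.
With the tool pointing down it reaches from about 0.25 to 0.725 m from the base axis. Payload 4 kg.
Tool frame: the origin (TCP) lies midway between the tips of the shut fingers; the grasp point (between the pads) lies 19 mm behind it; z points along the fingers, y is the line along which they close (so a half turn about z gives the same grasp; the last joint's range is limited). The gripper opens to 85 mm and grips with 20 to 120 N. Pads are 22 mm wide; open, the fingers measure 114 mm over their backs; the gripper's body (76 mm by 85 mm) begins 54 mm behind the grasp point. The pads swing forward as they close: fully open they stand 13 mm farther back than shut.
Start: joints at [-1.269, 0.241, 0.005, 1.335, 0, 1.571], TCP at [0.149, -0.477, 0.231] pointing down, gripper open.
Joint ranges: [-2.72, 2.72], [-1.05, 1.87], [-1.09, 1.28], [-1.99, 2.15], [-1.42, 1.44], [-3.14, 3.14]. Speed limits (rad/s): [2.79, 2.79, 3.14, 3.14, 3.14, 3.14].

## Interface

Orientations are given as a unit quaternion [x, y, z, w].
In Python, from workcell import bot gives the robot as it stands.
- The arm moves only by the tool move_arm, never from a script. Its argument "motion" is a list of rows, each an object of numbers: "x", "y", "z": the shift along the tool's x, y, z in cm; "yaw": the turn about the tool's z in degrees. A call has 1 to 20 rows; each row is the pose to reach, as a shift and turn from the pose commanded when the call began, along the tool's axes at that moment; what a row does not reach only later rows make up. A row lasts 1/8 s, in which the tool goes at most 62.5 mm and 10.7 degrees, less where a joint would pass 70% of its speed; a pose out of reach is approached as far as the arm can. A call with a gripper value outside its range is refused whole. "gripper" is the opening, from -1 (shut) to 1 (fully open), set as the call begins (left out, the last holds). The fingers move at their own pace and stop on an object; the grip force is fixed at half the most. Time passes only in rows, so rows that repeat a pose let the fingers close. It gives the time, the measured TCP pose, the force, the opening and the grip force at its end, in the units of the state.
- bot.get_obs(): the state, without advancing time (a new reading comes with each control period).
- bot.camera(name): name is "scene" or "top" or "wrist"; returns the picture (384x512x3 uint8, blue, green, red); there is no depth.
- bot.camera_model(name): a dict with "K" (3x3 intrinsics, pixels), "world_from_camera" (4x4, takes a point from camera to world coordinates). Camera axes: x right, y down, z forward; pixel columns grow to the right and rows downward; lengths in m; the calibration is good to about 2 mm. A picture is of the moment at which its call begins: read the wrist's pose just before it. camera_model takes no time and is no camera call; for the wrist camera it gives the pose at the moment of the call.
- bot.job_done(): hands the job in; it is judged then, once.
Trained networks look in the newest picture that a camera, given by its name, has taken for a name from the list of things; names that differ only in an ending like _2 or _b are one class to them, and where a whole thing is asked for, a point or a joint stands for the part that bears it (a point fixed in the world has none). Each returns a list of dicts, best first, with "score" (0 to 1); they miss things now and then, are a little off and sometimes report something else, mostly with a low value. They report only what shows in the picture. A call takes as long as a camera call. They do not tell look-alikes from the thing itself.
- bot.cut_out(camera, name): "mask" (384x512 bool, what is visible of it) and "centre" ([row, column] in pixels, amid what is visible of it).
The state is a dict: "clock": time; "joint_pos": joint angles; "joint_vel": joint speeds; "tau": joint torques, N m; "eef_pos": TCP position; "tool_rot": TCP orientation; "ft_force": force on the tool from outside, world axes, zero at the start; "ft_torque": the same for the moment, N m; "grip_width": finger opening in m; "grasp_force": force on a finger pad.
Only numpy, scipy, OpenCV 4.12 (cv2) and the standard library are available. Lean on these libraries where they do the work, as an engineer would, in place of code of your own. Each camera call takes 0.05 s, during which the arm holds its last target. There are 200 camera calls.

## Task

Press the spacer feeder's plunger once, fully down, and let it come back up, so that a single spacer is pushed out onto the bench. Then, with the fingertips, push that spacer across the bench into the kit bay where the capacitor stands, until it lies flat and wholly inside the bay with nothing sticking out of its mouth. Lift nothing, keep the other spacers in the feeder, and leave the capacitor, the terminal block and the tools where they lie.

Things in the scene. Friction and masses are not known exactly. Their poses are not given: they have to be found in the camera images.
- feeder: Fixed bench-top spacer feeder. Origin at bench level under the upright magazine tube (42 mm across, slotted in front, top 60 mm up); x points away from the outlet, z up. Base plate 4 mm thick, 90 mm wide, x = -24 to +115 mm; gate cheeks under the tube 72 mm wide, 16.5 mm high, x = -20 to +42 mm; grey drive housing 62 mm wide, 62 mm high, x = +30 to +112 mm, with the plunger on top.
- outlet (a point): Point on the bench 81 mm in front of the magazine axis (feeder x = -81 mm), where the centre of a spacer comes to lie after a full press: a shuttle, moving 2.8 mm per mm of plunger, pushes the lowest spacer out along feeder -x, off the base plate onto the bench, and draws back with the plunger. Every further press pushes out another spacer.
- plunger (a joint): Travel of the plunger in m: 0 = up (at rest), 0.030 = fully down, straight down. A spring returns it when let go, within about half a second: about 5 N to start it and 10 to 15 N to hold it fully down.
- plunger_top (a point): Centre of the top of the plunger's black mushroom cap, 36 mm across; 118 mm above the bench when up, 88 mm when fully down. It lies 56 mm behind the magazine axis (feeder x = +56 mm).
- spacer1: The lowest spacer in the magazine, the one that is pushed out: a flat black phenolic disc 34 mm across and 10 mm thick, about 15 g, with a brass bush in the middle. Origin at the centre of its underside, z up. It starts on the feeder's base plate, 4 mm above the bench.
- spacer2: Spacer 2 from below in the magazine, like spacer1; stays in the feeder.
- spacer3: Spacer 3 from below in the magazine, like spacer1; stays in the feeder.
- spacer4: Spacer 4 from below in the magazine, like spacer1; stays in the feeder.
- spacer5: Spacer 5 from below in the magazine, like spacer1; stays in the feeder.
- left_bay: Kit bay on the robot's left (+y side of the feeder), fixed, of 2 mm aluminium sheet: three walls 25 mm high and no floor, so parts slide on the bench itself. Inside 130 mm wide (x) by 90 mm deep (y). Origin at bench level in the middle of the inside. Its open mouth is at y = -45 mm (towards the feeder), its back wall at y = +45 mm, its side walls at x = -65 and +65 mm.
- right_bay: Kit bay on the robot's right (-y side of the feeder), fixed, of 2 mm aluminium sheet: three walls 25 mm high and no floor, so parts slide on the bench itself. Inside 130 mm wide (x) by 90 mm deep (y). Origin at bench level in the middle of the inside. Its open mouth is at y = +45 mm (towards the feeder), its back wall at y = -45 mm, its side walls at x = -65 and +65 mm.
- capacitor: Loose upright aluminium can, 35 mm across and 45 mm high, with two brass terminals on top (50 mm over all), 70 g. Origin at the centre of its underside. Stands in the left or the right bay, in the half farther from the robot (bay x about +34 mm); the half nearer the robot (-x) is free.
- terminal_block: Loose black terminal block, 28 x 50 mm and 23 mm high, 60 g, in the farther half of the other bay. Origin at the centre of its underside.
- wrench: Loose steel wrench, 150 mm long, lying flat beyond the feeder on the right. Origin under its middle.
- pliers: Loose pliers with red handles, about 160 mm long, lying flat beyond the feeder on the left. Origin under the pivot.
There are look-alikes about, which are no part of the job. Leave any green look-alike of the right_bay alone. What is shaped like the spacer5 but brown is not meant.

How it is judged:
By the outcome, as a careful person would: the job done as asked, in the order asked, and still so for the second after the job is handed in, with the robot touching nothing.
It also fails if it takes over 51 s, if anything falls off the work surface, if the arm or the gripper's body presses on something with over 40 N, if the wrist force passes 120 N, or if a joint passes its speed limit or range.

## Working session

There is one attempt and no reset: what is moved stays moved. The work goes in short steps, Python scripts to look and compute and a tool call to move; the robot and the scene stay as the last step left them, time stands still between calls to the robot, and variables do not carry over. Pictures are saved under pics/ and viewed, at most 10 in all, crops included, and the job is handed in when it is done.

Besides the shell and the picture viewer there is one more tool, called after "Emit:" in YAML: its name, and indented under it one key for each argument. move_arm: Moves the arm, as the interface text tells. Its arguments: {"type":"object","properties":{"motion":{"type":"array"},"gripper":{"type":"number"}},"required":["motion"]}

```bash
mkdir -p pics
cat > h.py <<'E'
import numpy as np, cv2
from workcell import bot
def ray(cam,rc,z):
    m=bot.camera_model(cam);K=np.array(m["K"]);T=np.array(m["world_from_camera"])
    d=T[:3,:3]@np.linalg.solve(K,[rc[1],rc[0],1.]);o=T[:3,3]
    return o+d*(z-o[2])/d[2]
def px(cam,p):
    m=bot.camera_model(cam);K=np.array(m["K"]);T=np.linalg.inv(np.array(m["world_from_camera"]))
    q=K@(T[:3,:3]@np.array(p)+T[:3,3]);return q[:2]/q[2]
E
python3 - <<'E'
from h import *
a=bot.camera("top");b=bot.camera("scene")
cv2.imwrite("pics/top.png",a);cv2.imwrite("pics/scene.png",b)
zs=dict(feeder=.03,plunger_top=.11,left_bay=.0,right_bay=.0,capacitor=.025,terminal_block=.012,spacer5=.05)
for n,z in zs.items():
    for c in("top","scene"):
        for r in bot.cut_out(c,n)[:3]: print(n,c,round(r["score"],2),np.round(r["centre"]),np.round(ray(c,r["centre"],z),3),r["mask"].sum())
o=bot.get_obs();print(o["clock"],o["eef_pos"],o["tool_rot"],o["ft_force"])
print(bot.camera_model("top"))
E
```

```text
feeder top 0.76 [143. 256.] [0.68  0.006 0.03 ] 1713
feeder scene 0.7 [238. 314.] [0.678 0.009 0.03 ] 2381
plunger_top top 0.59 [138. 253.] [0.678 0.011 0.11 ] 157
plunger_top scene 0.55 [219. 316.] [0.681 0.003 0.11 ] 217
left_bay top 0.96 [206. 143.] [0.523 0.305 0.   ] 301
left_bay top 0.58 [164. 255.] [0.631 0.01  0.   ] 139
left_bay top 0.22 [146. 253.] [0.678 0.015 0.   ] 1765
left_bay scene 0.67 [146. 322.] [ 0.506  0.308 -0.   ] 464
right_bay top 0.82 [204. 381.] [ 0.52  -0.314  0.   ] 277
right_bay top 0.72 [273. 347.] [ 0.345 -0.223  0.   ] 505
right_bay top 0.53 [145. 255.] [0.68  0.011 0.   ] 1789
right_bay scene 0.76 [228. 146.] [ 0.334 -0.204  0.   ] 901
right_bay scene 0.72 [297. 166.] [ 0.509 -0.302  0.   ] 1046
capacitor top 0.6 [194. 363.] [ 0.546 -0.264  0.025] 192
capacitor scene 0.68 [285. 189.] [ 0.538 -0.257  0.025] 334
capacitor scene 0.6 [160. 324.] [0.553 0.242 0.025] 200
terminal_block top 0.8 [194. 161.] [0.554 0.255 0.012] 194
terminal_block top 0.73 [210. 141.] [0.514 0.306 0.012] 294
terminal_block scene 0.68 [160. 324.] [0.548 0.254 0.012] 163
spacer5 top 0.64 [163. 252.] [0.626 0.017 0.05 ] 99
spacer5 top 0.45 [145. 297.] [ 0.669 -0.098  0.05 ] 131
spacer5 scene 0.73 [209. 377.] [0.755 0.161 0.05 ] 539
spacer5 scene 0.68 [273. 284.] [ 0.688 -0.117  0.05 ] 166
spacer5 scene 0.59 [219. 296.] [0.623 0.015 0.05 ] 105
0.8 [ 0.1486077  -0.47741175  0.23133921] [ 9.88636487e-01  1.50325965e-01 -5.01413301e-06  2.94230335e-05] [-0.22293886  0.53462642 -0.1578399 ]
{'K': array([[442.45070989,   0.        , 256.50022269],
       [  0.        , 442.45070989, 191.52046206],
       [  0.        ,   0.        ,   1.        ]]), 'world_from_camera': array([[-0.01411513, -0.99772785,  0.06587788,  0.48184221],
       [-0.99977637,  0.01512033,  0.0147849 , -0.00981179],
       [-0.0157474 , -0.06565445, -0.99771815,  1.15247337],
       [ 0.        ,  0.        ,  0.        ,  1.        ]])}
```

View pics/top.png

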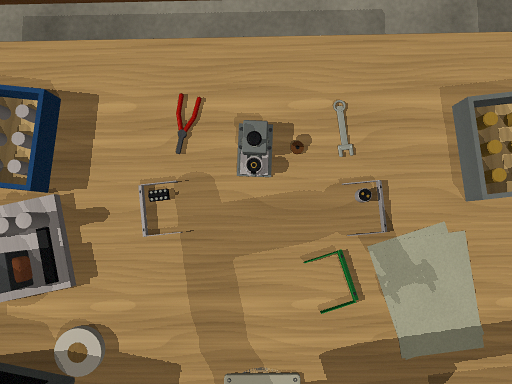

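View pics/scene.png

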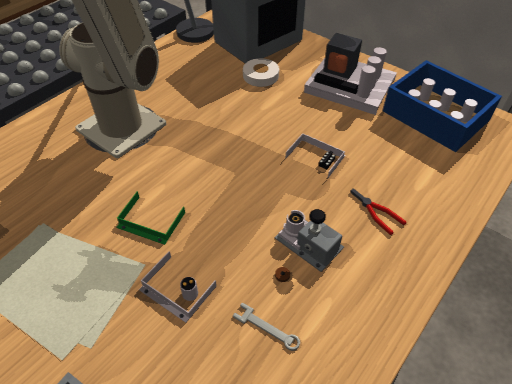

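Top view: the capacitor is in the right bay (≈ px row 195, col 364). The terminal block is in the left bay, the feeder is at (143, 256), and the brown look-alike is at (146, 297). The green bay is to be ignored. I'll zoom in for geometry.

Run:
```python
from h import *
a=cv2.imread("pics/top.png");
c=cv2.resize(a[110:250,230:400],None,fx=4.6,fy=4.25,interpolation=cv2.INTER_CUBIC)
cv2.imwrite("pics/crop.png",c)
# triangulate
def tri(n,i=0,j=0):
    L=[]
    for cam,k in(("top",i),("scene",j)):
        r=bot.cut_out(cam,n)[k];m=bot.camera_model(cam);o=np.array(m["world_from_camera"])[:3,3]
        d=ray(cam,r["centre"],0)-o;L.append((o,d/np.linalg.norm(d)))
    A=sum(np.eye(3)-np.outer(d,d) for o,d in L);b=sum((np.eye(3)-np.outer(d,d))@o for o,d in L)
    return np.linalg.solve(A,b)
print("cap",tri("plunger_top"),"cap.",tri("capacitor"),"sp5",tri("spacer5",0,2))
r=bot.cut_out("top","right_bay")[0]["mask"];ys,xs=np.nonzero(r);print(xs.min(),xs.max(),ys.min(),ys.max())
for p in[(0,0),(0,1)]:pass
```

```text
cap [0.67878606 0.01070255 0.10047248] cap. [ 0.54510958 -0.26125796  0.03887051] sp5 [0.62500413 0.01564005 0.05049293]
375 386 180 231
```

View pics/crop.png

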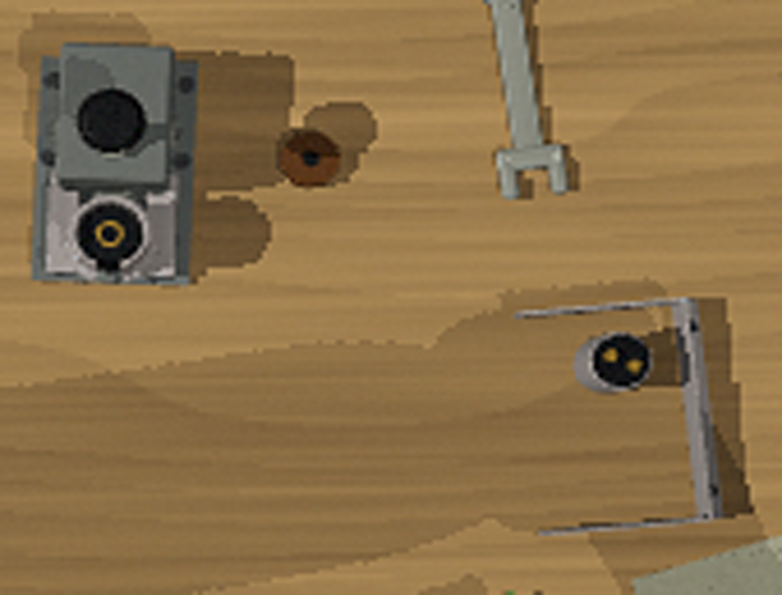

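Run:
```python
from h import *
f=lambda c,r,z:np.round(ray("top",(110+r/4.25-.5+.12,230+c/4.6-.5+.12),z),4)
print("cap",f(111,120,.117),"sp5",f(110,234,.054),"base corners",f(34,278,.004),f(189,283,.004),f(43,57,.004),f(198,62,.004))
print("bay",f(684,302,.025),f(707,517,.025),f(518,317,.025),f(540,533,.025),"brown",f(310,157,.01))
o=bot.get_obs()
from scipy.spatial.transform import Rotation as R
M=R.from_quat(o["tool_rot"]).as_matrix();print(M.round(3))
for t in ([.681,.011,.25],):
    print((M.T@(np.array(t)-o["eef_pos"])*100).round(2))
```

```text
cap [0.6775 0.0102 0.117 ] sp5 [0.6217 0.0129 0.054 ] base corners [0.6016 0.0575 0.004 ] [ 0.5971 -0.0304  0.004 ] [0.7389 0.0508 0.004 ] [ 0.7342 -0.0377  0.004 ]
bay [ 0.5793 -0.3038  0.025 ] [ 0.4508 -0.3122  0.025 ] [ 0.5717 -0.2119  0.025 ] [ 0.4425 -0.2205  0.025 ] brown [ 0.6729 -0.0999  0.01  ]
[[ 0.955  0.297  0.   ]
 [ 0.297 -0.955  0.   ]
 [ 0.    -0.    -1.   ]]
[ 65.35 -30.81  -1.87]
```

Emit:
move_arm:
  motion:
    - {"x":65,"y":-30.8,"z":8,"yaw":-61}
    - {"x":65,"y":-30.8,"z":8,"yaw":-61}
    - {"x":65,"y":-30.8,"z":8,"yaw":-61}
    - {"x":65,"y":-30.8,"z":8,"yaw":-61}
    - {"x":65,"y":-30.8,"z":8,"yaw":-61}
    - {"x":65,"y":-30.8,"z":8,"yaw":-61}
    - {"x":65,"y":-30.8,"z":8,"yaw":-61}
    - {"x":65,"y":-30.8,"z":8,"yaw":-61}
    - {"x":65,"y":-30.8,"z":8,"yaw":-61}
    - {"x":65,"y":-30.8,"z":8,"yaw":-61}
    - {"x":65,"y":-30.8,"z":8,"yaw":-61}
    - {"x":65,"y":-30.8,"z":8,"yaw":-61}
    - {"x":65,"y":-30.8,"z":8,"yaw":-61}
    - {"x":65,"y":-30.8,"z":8,"yaw":-61}
    - {"x":65,"y":-30.8,"z":8,"yaw":-61}
    - {"x":65,"y":-30.8,"z":8,"yaw":-61}
  gripper: -1

```text
clock: 3.15
eef_pos: [0.6773, 0.0087, 0.1521]
tool_rot: [0.776, 0.631, 0.0, 0.0]
ft_force: [0.2, -0.6, 0.4]
grip_width: 0.0004
grasp_force: 0.0
```

Emit:
move_arm:
  motion:
    - {"z":1.5}
    - {"z":2.8}
    - {"z":3.2}
    - {"z":3.4}
    - {"z":3.6}
    - {"z":3.8}
    - {"z":4.0}
    - {"z":4.2}
    - {"z":4.4}
    - {"z":4.6}
    - {"z":4.8}
    - {"z":5.0}
    - {"z":5.2}
    - {"z":5.4}
    - {"z":5.6}
    - {"z":5.8}
    - {"z":6.0}
    - {"z":6.2}
    - {"z":6.3}
    - {"z":6.3}

```text
invalid input at $.motion[0]: expected keys x, y, z, yaw
```

Emit:
move_arm:
  motion:
    - {"x":0,"y":0,"yaw":0,"z":1.5}
    - {"x":0,"y":0,"yaw":0,"z":2.8}
    - {"x":0,"y":0,"yaw":0,"z":3.2}
    - {"x":0,"y":0,"yaw":0,"z":3.4}
    - {"x":0,"y":0,"yaw":0,"z":3.6}
    - {"x":0,"y":0,"yaw":0,"z":3.8}
    - {"x":0,"y":0,"yaw":0,"z":4.0}
    - {"x":0,"y":0,"yaw":0,"z":4.2}
    - {"x":0,"y":0,"yaw":0,"z":4.4}
    - {"x":0,"y":0,"yaw":0,"z":4.6}
    - {"x":0,"y":0,"yaw":0,"z":4.8}
    - {"x":0,"y":0,"yaw":0,"z":5.0}
    - {"x":0,"y":0,"yaw":0,"z":5.2}
    - {"x":0,"y":0,"yaw":0,"z":5.4}
    - {"x":0,"y":0,"yaw":0,"z":5.6}
    - {"x":0,"y":0,"yaw":0,"z":5.8}
    - {"x":0,"y":0,"yaw":0,"z":6.0}
    - {"x":0,"y":0,"yaw":0,"z":6.2}
    - {"x":0,"y":0,"yaw":0,"z":6.3}
    - {"x":0,"y":0,"yaw":0,"z":6.3}

```text
clock: 5.65
eef_pos: [0.6772, 0.0098, 0.0904]
tool_rot: [0.776, 0.631, -0.0, 0.0]
ft_force: [-6.5, -1.0, 9.9]
grip_width: 0.0001
grasp_force: 4.7
```

Emit:
move_arm:
  motion:
    - {"x":0,"y":0,"yaw":0,"z":0.1}
    - {"x":0,"y":0,"yaw":0,"z":0.2}
    - {"x":0,"y":0,"yaw":0,"z":0.3}
    - {"x":0,"y":0,"yaw":0,"z":0.3}

```text
clock: 6.15
eef_pos: [0.6772, 0.0098, 0.088]
tool_rot: [0.776, 0.631, 0.0, 0.0]
ft_force: [-7.4, 0.2, 11.8]
grip_width: 0.0001
grasp_force: 6.0
```

Emit:
move_arm:
  motion:
    - {"x":0,"y":0,"yaw":0,"z":0.1}
    - {"x":0,"y":0,"yaw":0,"z":0.2}
    - {"x":0,"y":0,"yaw":0,"z":0.2}

```text
clock: 6.52
eef_pos: [0.6774, 0.0098, 0.0879]
tool_rot: [0.776, 0.631, 0.001, 0.001]
ft_force: [-10.0, -0.9, 19.5]
grip_width: 0.0
grasp_force: 9.5
```

Emit:
move_arm:
  motion:
    - {"x":0,"y":0,"yaw":0,"z":-0.5}
    - {"x":0,"y":0,"yaw":0,"z":-1.2}
    - {"x":0,"y":0,"yaw":0,"z":-2}
    - {"x":0,"y":0,"yaw":0,"z":-3}
    - {"x":0,"y":0,"yaw":0,"z":-5}
    - {"x":0,"y":0,"yaw":0,"z":-6}
    - {"x":5,"y":-4,"yaw":0,"z":-6}
    - {"x":8,"y":-10,"yaw":0,"z":-6}
    - {"x":8,"y":-14,"yaw":0,"z":-6}
    - {"x":8,"y":-14,"yaw":0,"z":-6}

```text
clock: 7.78
eef_pos: [0.5529, 0.1177, 0.1426]
tool_rot: [0.775, 0.633, -0.002, -0.001]
ft_force: [1.1, -0.6, 0.3]
grip_width: -0.0
grasp_force: 0.0
```

Run:
```python
from h import *
a=bot.camera("top")
for r in bot.cut_out("top","spacer1")[:4]: print(round(r["score"],2),r["centre"],ray("top",r["centre"],.01).round(4),r["mask"].sum())
o=bot.get_obs();print(o["clock"],o["eef_pos"],o["tool_rot"],o["ft_force"])
b=bot.camera("wrist");
for r in bot.cut_out("wrist","spacer1")[:4]: print(round(r["score"],2),r["centre"],ray("wrist",r["centre"],.01).round(4),r["mask"].sum())
c=cv2.resize(a[110:250,230:400],None,fx=3,fy=3,interpolation=cv2.INTER_CUBIC)
cv2.imwrite("pics/p2.png",np.vstack([c[:,:510],cv2.resize(b,(510,180))]))
```

```text
0.51 [163.2, 253.5] [0.6312 0.0139 0.01  ] 140
0.48 [147.4, 297.3] [ 0.6707 -0.1006  0.01  ] 170
0.44 [196.2, 249.4] [0.5454 0.0257 0.01  ] 131
7.875 [0.55746626 0.11698815 0.14369322] [7.75323811e-01 6.31563330e-01 7.30093356e-04 4.63673415e-04] [0.51284388 0.19991893 0.14085834]
0.42 [273.1, 351.1] [ 0.6438 -0.0128  0.01  ] 25
0.42 [56.3, 431.8] [0.7419 0.2    0.01  ] 4186
```

View pics/p2.png

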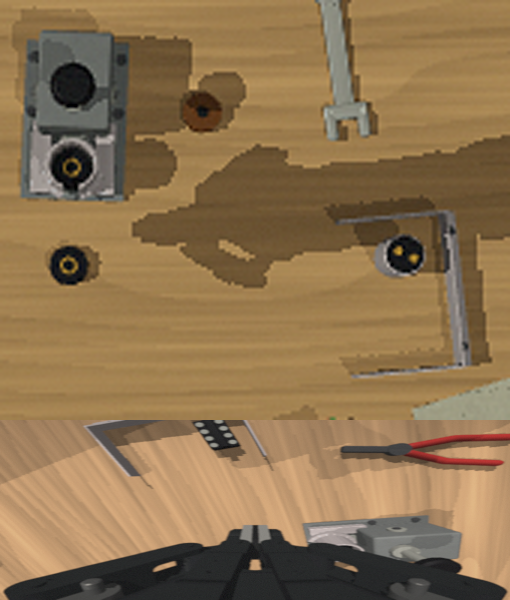

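The picture shows one spacer on the bench (crop px 69, 265, about world 0.541, 0.017). The magazine is still filled, and the capacitor and brown look-alike haven't moved. Next I lower behind the spacer with the fingers slightly open, so the tips form a V.

Emit:
move_arm:
  motion:
    - {"x":-3,"y":0.2,"z":3,"yaw":0}
    - {"x":-5.1,"y":0.4,"z":7,"yaw":0}
    - {"x":-5.1,"y":0.4,"z":11,"yaw":0}
    - {"x":-5.1,"y":0.4,"z":13,"yaw":0}
    - {"x":-5.1,"y":0.4,"z":13,"yaw":0}
    - {"x":-5.1,"y":0.4,"z":13,"yaw":0}
  gripper: -0.48

```text
clock: 8.72
eef_pos: [0.5521, 0.0656, 0.0141]
tool_rot: [0.776, 0.631, 0.001, 0.001]
ft_force: [-0.9, 0.5, 0.2]
grip_width: 0.0222
grasp_force: 0.0
```

Run:
```python
from h import *
b=bot.camera("wrist");cv2.imwrite("pics/w3.png",b)
o=bot.get_obs();print(o["clock"],o["eef_pos"],o["tool_rot"],o["ft_force"],o["grip_width"])
m=bot.camera_model("wrist")["world_from_camera"];print(np.round(m,3))
```

```text
8.775 [0.55219233 0.0658033  0.01448576] [7.75697187e-01 6.31103742e-01 1.18749153e-03 7.28934043e-04] [-0.36794124  0.17636644  0.04798082] 0.021803927942625246
[[ 0.979 -0.197 -0.053  0.566]
 [-0.204 -0.941 -0.271  0.135]
 [ 0.003  0.276 -0.961  0.157]
 [ 0.     0.     0.     1.   ]]
```

View pics/w3.png

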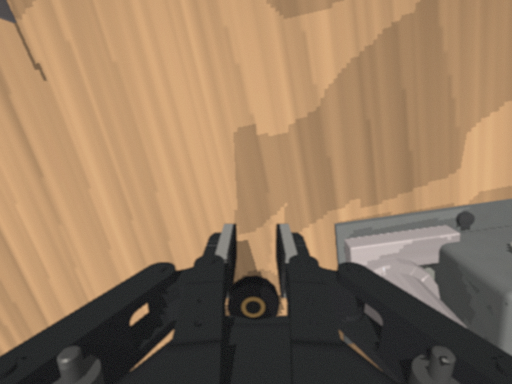

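The wrist view shows the spacer at about (row 300, col 254), centred between the two fingertips (cols 230 and 288). I lower to find the bench.

Emit:
move_arm:
  motion:
    - {"x":0,"y":0,"z":0.4,"yaw":0}
    - {"x":0,"y":0,"z":0.7,"yaw":0}
    - {"x":0,"y":0,"z":0.9,"yaw":0}
    - {"x":0,"y":0,"z":1.1,"yaw":0}
    - {"x":0,"y":0,"z":1.1,"yaw":0}

```text
clock: 9.4
eef_pos: [0.5502, 0.0659, 0.0021]
tool_rot: [0.776, 0.631, -0.0, -0.0]
ft_force: [0.5, 0.3, -0.7]
grip_width: 0.022
grasp_force: 0.0
```

Emit:
move_arm:
  motion:
    - {"x":-1,"y":0,"z":0,"yaw":0}
    - {"x":-2,"y":0,"z":0,"yaw":0}
    - {"x":-2.5,"y":0,"z":0,"yaw":0}
    - {"x":-3,"y":0,"z":0,"yaw":0}
    - {"x":-3.5,"y":0,"z":0,"yaw":0}
    - {"x":-4,"y":0,"z":0,"yaw":0}
    - {"x":-5,"y":0,"z":0,"yaw":0}
    - {"x":-6,"y":0.1,"z":0,"yaw":0}
    - {"x":-7,"y":0.1,"z":0,"yaw":0}
    - {"x":-8,"y":0.1,"z":0,"yaw":0}
    - {"x":-9,"y":0.1,"z":0,"yaw":0}
    - {"x":-10,"y":0.2,"z":0,"yaw":0}
    - {"x":-11,"y":0.2,"z":0,"yaw":0}
    - {"x":-12,"y":0.2,"z":0,"yaw":0}
    - {"x":-13,"y":0.2,"z":0,"yaw":0}
    - {"x":-14,"y":0.2,"z":0,"yaw":0}
    - {"x":-15,"y":0.2,"z":0,"yaw":0}
    - {"x":-15.6,"y":0.2,"z":0,"yaw":0}
    - {"x":-16,"y":0.2,"z":0,"yaw":0}
    - {"x":-16,"y":0.2,"z":0,"yaw":0}

```text
clock: 11.9
eef_pos: [0.5199, -0.0914, 0.0023]
tool_rot: [0.776, 0.631, 0.0, 0.0]
ft_force: [-0.3, -0.7, -0.1]
grip_width: 0.0227
grasp_force: 0.0
```

Run:
```python
from h import *
b=bot.camera("wrist");a=bot.camera("top")
c=cv2.resize(a[110:250,230:400],None,fx=3,fy=3,interpolation=cv2.INTER_CUBIC)
cv2.imwrite("pics/p4.png",np.vstack([c[100:,:510],cv2.resize(b[150:],(510,233))]))
```

```text
(no output)
```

View pics/p4.png

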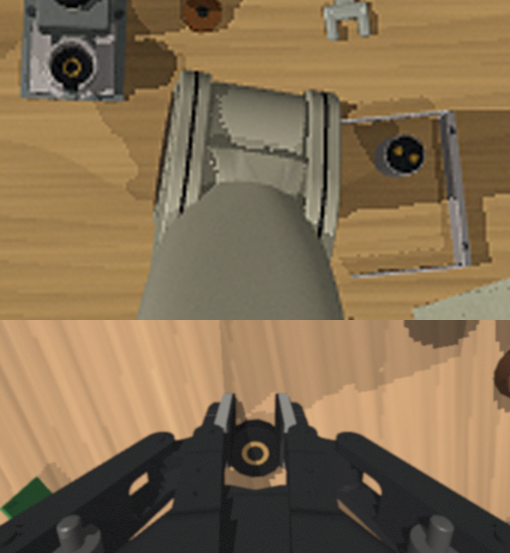

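Run:
```python
from h import *
o=bot.get_obs();p=ray("wrist",(283.5,255),.01);print(p,o["eef_pos"],p-o["eef_pos"])
u=np.array([.2041,.979]);v=np.array([.979,-.2041])
t=np.array([.485,-.262]);d=t-p[:2];print(d@u*100,d@v*100)
```

```text
[ 0.51412372 -0.11417724  0.01      ] [ 0.51993735 -0.09105006  0.0022994 ] [-0.00581363 -0.02312717  0.0077006 ]
-15.066263313589326 0.16585069798090724
```

The wrist view shows the spacer nested in the V at (row 283, col 255), 24 mm ahead of the TCP as planned. I continue into the bay.

Emit:
move_arm:
  motion:
    - {"x":-0.5,"y":0,"z":0,"yaw":0}
    - {"x":-1.3,"y":0,"z":0,"yaw":0}
    - {"x":-2.3,"y":0,"z":0,"yaw":0}
    - {"x":-3.3,"y":0,"z":0,"yaw":0}
    - {"x":-4.3,"y":0,"z":0,"yaw":0}
    - {"x":-5.3,"y":0.1,"z":0,"yaw":0}
    - {"x":-6.3,"y":0.1,"z":0,"yaw":0}
    - {"x":-7.3,"y":0.1,"z":0,"yaw":0}
    - {"x":-8.3,"y":0.1,"z":0,"yaw":0}
    - {"x":-9.3,"y":0.1,"z":0,"yaw":0}
    - {"x":-10.3,"y":0.2,"z":0,"yaw":0}
    - {"x":-11.3,"y":0.2,"z":0,"yaw":0}
    - {"x":-12.3,"y":0.2,"z":0,"yaw":0}
    - {"x":-13.2,"y":0.2,"z":0,"yaw":0}
    - {"x":-14,"y":0.2,"z":0,"yaw":0}
    - {"x":-14.6,"y":0.2,"z":0,"yaw":0}
    - {"x":-15,"y":0.2,"z":0,"yaw":0}
    - {"x":-15.2,"y":0.2,"z":0,"yaw":0}
    - {"x":-15.2,"y":0.2,"z":0,"yaw":0}

```text
clock: 14.38
eef_pos: [0.491, -0.2404, 0.0023]
tool_rot: [0.776, 0.631, -0.0, -0.0]
ft_force: [0.6, -0.3, -0.2]
grip_width: 0.0223
grasp_force: 0.0
```

Emit:
move_arm:
  motion:
    - {"x":0.5,"y":0,"z":0,"yaw":0}
    - {"x":1.5,"y":0,"z":0,"yaw":0}
    - {"x":3,"y":0,"z":0,"yaw":0}
    - {"x":4,"y":0,"z":-2,"yaw":0}
    - {"x":5,"y":0,"z":-6,"yaw":0}
    - {"x":8,"y":0,"z":-12,"yaw":0}
    - {"x":13,"y":0,"z":-16,"yaw":0}
    - {"x":19,"y":0,"z":-16,"yaw":0}
    - {"x":24,"y":0,"z":-16,"yaw":0}
    - {"x":24,"y":0,"z":-16,"yaw":0}

```text
clock: 15.62
eef_pos: [0.54, -0.0008, 0.1625]
tool_rot: [0.773, 0.634, 0.0, -0.0]
ft_force: [0.1, -0.9, -0.1]
grip_width: 0.022
grasp_force: 0.0
```

Run:
```python
from h import *
a=bot.camera("top");b=bot.camera("scene")
c=cv2.resize(a[170:250,300:400],None,fx=6,fy=6,interpolation=cv2.INTER_CUBIC)
d=cv2.resize(b[170:330,110:330],(600,120*3),interpolation=cv2.INTER_CUBIC)
cv2.imwrite("pics/p5.png",np.vstack([c[:,:],d])[:840:1][::1] if 0 else np.vstack([cv2.resize(c,(375,300)),cv2.resize(d,(375,290))]))
for n in("spacer1","capacitor"):
  for r in bot.cut_out("top",n)[:4]: print(n,round(r["score"],2),r["centre"],ray("top",r["centre"],.01).round(4))
```

```text
spacer1 0.67 [218.0, 361.8] [ 0.485  -0.2624  0.01  ]
spacer1 0.58 [144.3, 300.0] [ 0.6787 -0.1078  0.01  ]
capacitor 0.69 [193.7, 362.1] [ 0.5475 -0.265   0.01  ]
```

View pics/p5.png

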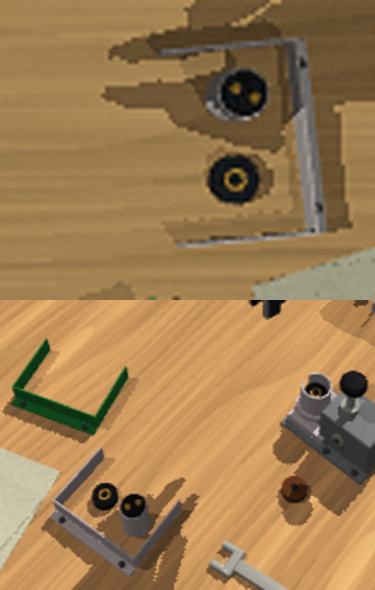

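The spacer lies flat in the bay beside the standing capacitor (crop px 234, 178; world 0.485, -0.262), well inside the mouth. The plunger is up and the arm is clear.

```bash
python3 -c "
from workcell import bot
print(bot.job_done())"
```

```text
the job is handed in; nothing more can be done
None
```

I pressed the plunger once to its stop and pushed the single spacer flat and wholly inside the right bay beside the capacitor, then handed the job in at about 16 s of the 51 s limit; the capacitor, feeder and brown look-alike appear unmoved, and I didn't recheck the terminal block or pliers.

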